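# Dock the pepper shaker under the lip of its holding block

## Robot

A 6-joint arm with a two-finger parallel gripper is mounted at the origin on the work surface. World frame = base frame: x ahead of the robot, y to its left, z up, the work surface at z = 0. Lengths are in m, angles in rad, forces in N, time in s.
With the tool pointing down it reaches from about 0.35 to 0.775 m from the base axis. Payload 7.3 kg.
Tool frame: the origin (TCP) lies at the very end of the fingers, on their centre line; the grasp point (between the pads) lies 19 mm behind it (robot.tcp_to_grasp is the distance from the TCP to the grasp point, in m); x points along the fingers, y is the direction in which the jaws open and shut, and the axes are right-handed (so a half turn about x gives the same grasp; the last joint's range is limited). The gripper opens to 92 mm and grips with 3 to 60 N. Pads are 19 mm wide; open, the fingers measure 130 mm over their backs; the gripper's body (75 mm by 190 mm) begins 47 mm behind the grasp point.
Start: joints at [-1.34, 0.342, 1.524, -0, 1.275, -0.146], TCP at [0.193, -0.488, 0.227] pointing down, gripper open.
Joint ranges: [-2.53, 2.53], [-0.77, 2.02], [0.04, 2.7], [-1, 4.14], [0.28, 2.66], [-3.11, 3.11]. Speed limits (rad/s): [2.57, 2.57, 3.14, 3.14, 3.14, 3.14].

## Interface

Orientations are given as [roll, pitch, yaw] about the fixed x, y, z axes, in that order (R = Rz(yaw) Ry(pitch) Rx(roll)).
In Python, from cell import robot gives the robot as it stands.
- The arm moves only by the tool move_arm, never from a script. Its argument "increments" is a list of rows, each a list of 4 numbers: the shift along the tool's x, y, z normalised to -1 to 1, where 1 is 40 cm, then the turn about the tool's x normalised to -1 to 1, where 1 is 60 degrees. In form: [[dx, dy, dz, twist], ...]. A call has 1 to 5 rows; each row is the pose to reach, as a shift and turn from the pose commanded when the call began, along the tool's axes at that moment; what a row does not reach only later rows make up. A row lasts 1/8 s, in which the tool goes at most 62.5 mm and 10.7 degrees, less where a joint would pass 70% of its speed; a pose out of reach is approached as far as the arm can. A call with a number of a shift or a turn outside -1 to 1 is refused whole. A call with a gripper value outside its range is refused whole. "gripper" is the closure, from 0 (fully open) to 1 (shut), set as the call begins (left out, the last holds). The fingers move at their own pace and stop on an object; "squeeze" is the grip in N (left out, the last holds). Time passes only in rows, so rows that repeat a pose let the fingers close. It gives the time, the measured TCP pose, the force and the opening at its end, in the units of the state.
- robot.observe(): the state, without advancing time (a new reading comes with each control period).
- robot.read_camera(name): name is "scene" or "top" or "wrist"; returns the picture (400x640x3 uint8, red, green, blue); there is no depth.
- robot.camera_params(name): a dict with "fx", "fy", "cx", "cy" (pixels), "R" (3x3) and "t" (3): a world point X has camera coordinates R X + t; the wrist camera has in their place "tool_from_camera" (4x4, takes a point from camera to tool coordinates, whose origin is the TCP and whose axes are the tool frame's). Camera axes: x right, y down, z forward; pixel columns grow to the right and rows downward; lengths in m; the calibration is good to about 2 mm. The wrist camera is an equidistant fisheye: a pixel r from the principal point sees the ray r / f radians off the axis. A picture is of the moment at which its call begins: read the wrist's pose just before it. camera_params takes no time and is no camera call.
- robot.hand_in(): hands the job in, once; it reports no verdict.
The state is a dict: "time": time; "qpos": joint angles; "qvel": joint speeds; "joint_efforts": joint torques, N m; "tool_pos": TCP position; "tool_rot": TCP orientation; "contact_force": force on the tool from outside, world axes, zero at the start; "torque": the same for the moment, N m; "opening": finger opening in m.
Only numpy, scipy, OpenCV 4.12 (cv2) and the standard library are available. Lean on these libraries where they do the work, as an engineer would, in place of code of your own. Each camera call takes 0.05 s, during which the arm holds its last target.

## Task

Pick up the square-footed pepper shaker, stand it upright on the open end of the steel dock, and slide it sideways under the overhanging lip until its foot is fully home against the rubber stop, wherever the stop is set (feel for it); press it there firmly for a moment (about 12 N) so that it beds in, then let go and leave it standing. It is glass: set it down softly, never press it on the stop with more than 25 N, never jam it in the dock and never tip it over. Leave the other things on the counter where they are.

Things in the scene. Friction and masses are not known exactly. Their poses are not given: they have to be found in the camera images.
- shaker: Glass pepper shaker, 102 mm tall, 0.22-0.41 kg. Square steel foot 76 x 76 x 8 mm; round glass body 40 mm in diameter, 8 to 70 mm above the underside (grip it from above about 55 mm up); chrome twist top 36 mm in diameter (does not turn here). Origin: centre of the foot's underside; x, y along the foot's edges, z up. Starts upright, any yaw. May be docked in any of its four quarter turns.
- dock: Rigid steel dock, fixed; the shaker goes in along its +y. Origin: centre of its underside. Base 126 mm wide (x), y -112 to 99 mm, deck 6 mm up. Pocket between side walls, y -10 to 99 mm, inner faces x = +-39.5 (1.5 mm spare each side of the foot); before them lead-in cheeks y -32 to -9, flaring to x = +-47. Nothing is above 21 mm. Friction varies. An end stop closes the pocket.
- dock_landing (a point): Centre of the dock's open landing, on the deck (dock frame x 0, y -72, z 6 mm): where to stand the foot first, its centre here, edges parallel to the dock's, clear of cheeks and lip. Overhang over the pocket: flat lips on both walls and the back, underside 17, top 21 mm above the counter (3 mm above a foot on the deck), with a 48 mm wide U-slot for the glass body, y -10 to 70 mm.
- dock_deepest (a point): On the deck (dock frame x 0, y 48, z 6 mm): the deepest place the shaker's origin can reach. The rigid rubber end stop under the back lip is set anew each time and is not measured: fully home, the shaker's origin is anywhere from this point to 28 mm before it, towards the landing; find it by feel. The stop is clamped and does not give. Press about 12 N on it (9 to 20), for half a second.
- salt: Bystander: salt shaker, round foot 52 mm in diameter, domed steel top, 75 mm tall; origin under its centre.
- jar: Bystander: round closed jar 56 mm in diameter, 85 mm tall; origin under its centre.
- bowl: Bystander: speckled stoneware bowl, 176 mm across the rim, 65 mm tall; origin under its centre.
- scraper: Bystander: flat silicone scraper lying on the counter, about 232 mm long along its y, 62 mm wide, 15 mm high; origin under the middle of its length, roughly.
- peel_rim (a point): Bystander: the point of the rim nearest the robot, 118 mm from the middle, on the round perforated aluminium peel lying flat (disc 240 mm in diameter, 4 mm thick); its handle, 12 mm high, reaches 270 mm from the middle along its -y.
- rack_rim (a point): Bystander: a point on the rim of the top tier of the rotating three-tier spice rack (190 mm in diameter, 330 mm tall), 71 mm from the rack's axis and 220 mm above the counter. The rack turns freely.
Not all that is in view belongs to the job. What is shaped like the shaker but pink or yellow is not meant.

How it is judged:
By the outcome, as a careful person would: the job done as asked, in the order asked, and still so for the second after the job is handed in, with the robot touching nothing.
It also fails if it takes over 72 s, if anything falls off the work surface, if the arm or the gripper's body presses on something with over 40 N, if the wrist force passes 120 N, or if a joint passes its speed limit or range.

## Working session

There is one attempt and no reset: what is moved stays moved. The work goes in short steps, Python scripts to look and compute and a tool call to move; the robot and the scene stay as the last step left them, time stands still between calls to the robot, and variables do not carry over. Pictures are saved under pics/ and viewed, and the job is handed in when it is done.

Besides the shell and the picture viewer there is one more tool, called after ">>>" as name(argument=value, ...) on one line, values as JSON. move_arm: Moves the arm, as the interface text tells. Its arguments: {"type":"object","properties":{"increments":{"type":"array","items":{"type":"array","items":{"type":"number"}}},"gripper":{"type":"number"},"squeeze":{"type":"number"}},"required":["increments"]}

```bash
mkdir -p pics; ls; python3 - <<'E'
from cell import robot
import cv2
s=robot.observe(); print({k:s[k] for k in ('time','tool_pos','tool_rot','contact_force','opening')})
for n in('scene','top','wrist'):
    cv2.imwrite(f'pics/{n}0.png',robot.read_camera(n)[:,:,::-1])
    print(n,robot.camera_params(n))
E
```

```text
pics
{'time': 0.0, 'tool_pos': array([ 0.19310289, -0.48774889,  0.22603287]), 'tool_rot': array([-1.73822198,  1.56922653,  1.78016109]), 'contact_force': array([-0.2046649 , -0.17961274,  0.25318282]), 'opening': 0.09173642944894443}
scene {'fx': 368.62237365899296, 'fy': 368.62237365899296, 'cx': 316.6518210819626, 'cy': 198.1740361357474, 'R': array([[-0.01169472,  0.99990105, -0.00781802],
       [ 0.64198865,  0.00151385, -0.76671265],
       [-0.76662495, -0.01398558, -0.64194283]]), 't': array([-0.12456049, -0.22087106,  1.62243569])}
top {'fx': 440.5762544961211, 'fy': 440.5762544961211, 'cx': 321.00380247835267, 'cy': 203.2800482641687, 'R': array([[-9.02976108e-05, -9.99989394e-01, -4.60467269e-03],
       [-9.97168659e-01,  4.36300686e-04, -7.51962484e-02],
       [ 7.51974599e-02,  4.58484525e-03, -9.97158122e-01]]), 't': array([0.14729   , 0.58442336, 1.48349877])}
wrist {'fx': 309.70691628693146, 'fy': 309.70691628693146, 'cx': 316.1670251011858, 'cy': 200.41866214216145, 'tool_from_camera': array([[ 3.53040007e-04, -3.10919050e-01,  9.50436331e-01,
        -1.58070060e-01],
       [ 9.99999928e-01, -2.38170805e-05, -3.79241779e-04,
        -2.32207508e-04],
       [ 1.40550112e-04,  9.50436397e-01,  3.10919019e-01,
        -8.51473119e-02],
       [ 0.00000000e+00,  0.00000000e+00,  0.00000000e+00,
         1.00000000e+00]])}
```

View pics/scene0.png

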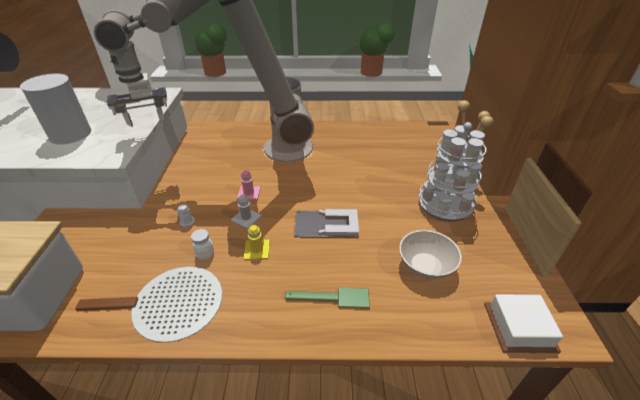

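View pics/top0.png

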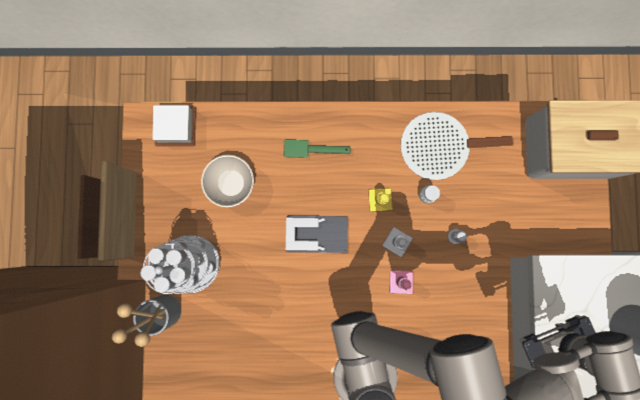

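View pics/wrist0.png

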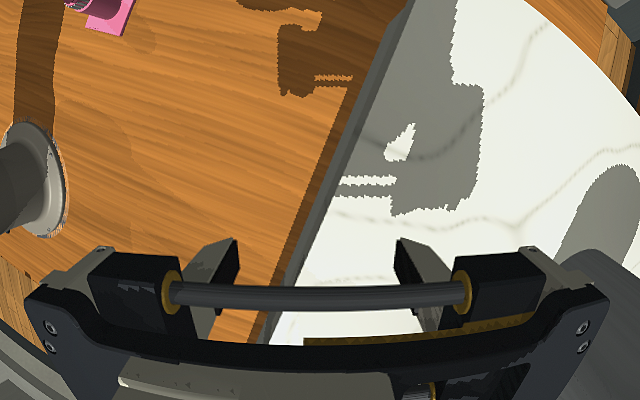

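Candidates in the top view: grey (398,241), pink (402,282) and yellow (382,199) square-footed shakers, salt (457,236), jar (430,193). By the description it is the grey one. The dock is at (317,234) with its open end to the right, at lower image x. I'll check this in close crops.

```bash
python3 - <<'E'
import cv2
a=cv2.imread('pics/top0.png')
cv2.imwrite('pics/c1.png',cv2.resize(a[215:265,270:350],None,fx=10,fy=10,interpolation=cv2.INTER_CUBIC))
cv2.imwrite('pics/c2.png',cv2.resize(a[215:265,365:425],None,fx=12,fy=12,interpolation=cv2.INTER_CUBIC))
b=cv2.imread('pics/scene0.png')
cv2.imwrite('pics/c3.png',cv2.resize(b[180:260,220:370],None,fx=5,fy=5,interpolation=cv2.INTER_CUBIC))
E
```

```text
(no output)
```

View pics/c1.png

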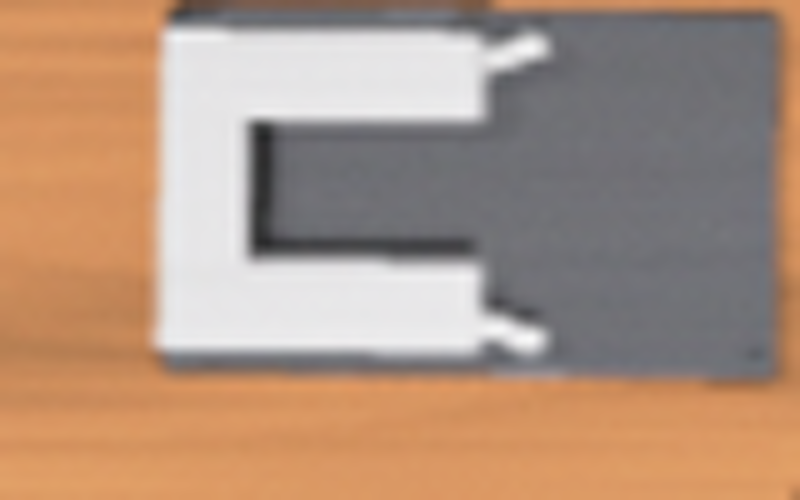

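View pics/c2.png

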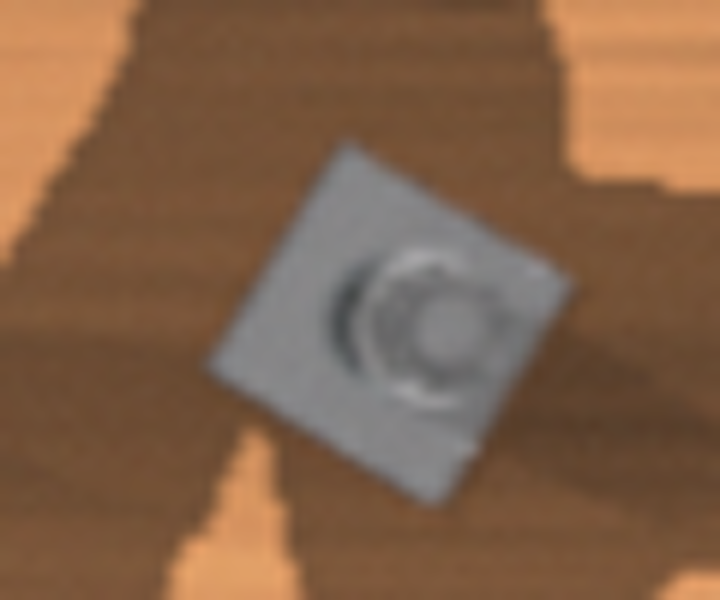

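View pics/c3.png

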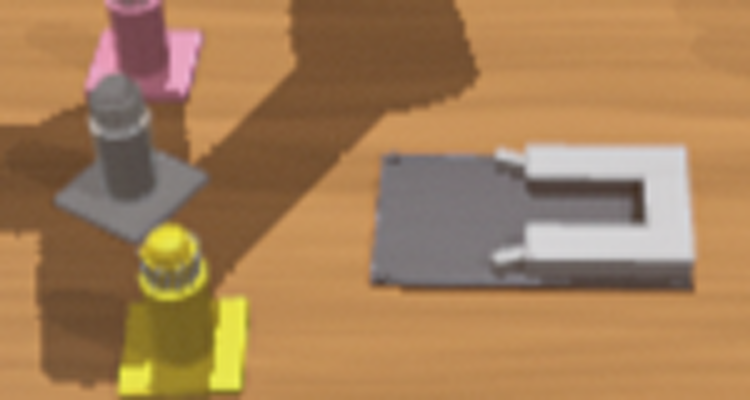

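The crops show the grey shaker's foot corners at c2 (345,140), (575,282), (437,507), (207,367). The dock's deck corners are at c1 (778,12), (778,378), (168,12), (162,372). The dock's mouth faces world -y.

```bash
cat > h.py <<'E'
import numpy as np
from scipy.spatial.transform import Rotation as Rn
from scipy.optimize import least_squares
from cell import robot
def ray(cam,uv,z):
    p=robot.camera_params(cam); d=np.array([(uv[0]-p['cx'])/p['fx'],(uv[1]-p['cy'])/p['fy'],1])
    R=p['R'];t=p['t'];C=-R.T@t;d=R.T@d
    return C+d*(z-C[2])/d[2]
def wray(uv,z,pos,rot):
    p=robot.camera_params('wrist');T=p['tool_from_camera']
    v=np.array([uv[0]-p['cx'],uv[1]-p['cy']])/p['fx'];r=np.hypot(*v)
    d=np.r_[v/r*np.sin(r),np.cos(r)]
    Rt=Rn.from_euler('xyz',rot).as_matrix()
    C=Rt@T[:3,3]+pos;d=Rt@T[:3,:3]@d
    return C+d*(z-C[2])/d[2]
def fit(P,M):  # 2D rigid, P world, M model -> yaw,t,res
    P=np.array(P)[:,:2];M=np.array(M,float);a=P-P.mean(0);b=M-M.mean(0)
    th=np.arctan2((b[:,0]*a[:,1]-b[:,1]*a[:,0]).sum(),(a*b).sum())
    R=np.array([[np.cos(th),-np.sin(th)],[np.sin(th),np.cos(th)]])
    t=P.mean(0)-R@M.mean(0); return th,t,(P-(M@R.T+t))*1000
E
python3 - <<'E'
from h import *
f=lambda u,k,o:((u[0]+.5)/k-.5+o[0],(u[1]+.5)/k-.5+o[1])
P=[ray('top',f(u,12,(365,215)),.008) for u in[(345,140),(575,282),(437,507),(207,367)]]
print(P)
h=.038
print(fit(P,[(h,h),(h,-h),(-h,-h),(-h,h)]))
D=[ray('top',f(u,10,(270,215)),.006) for u in[(778,12),(778,378),(168,12),(162,372)]]
print(D)
# dock +y = world +y-ish ; +x world+x
print(fit(D,[(.063,-.112),(-.063,-.112),(.063,.099),(-.063,.099)]))
L=[ray('top',f(u,10,(270,215)),.021) for u in[(487,120),(480,258),(250,120),(250,258)]]
print(fit(L,[(.024,-.01),(-.024,-.01),(.024,.07),(-.024,.07)]))
s=robot.observe();R=Rn.from_euler('xyz',s['tool_rot']).as_matrix();print(R)
E
```

```text
[array([ 0.50646531, -0.10106367,  0.008     ]), array([ 0.46594499, -0.16619343,  0.008     ]), array([ 0.40208875, -0.12594031,  0.008     ]), array([ 0.44177561, -0.0609153 ,  0.008     ])]
(np.float64(-0.5555936615332164), array([ 0.45406866, -0.11352817]), array([[ 0.06930816,  0.22319892],
       [-0.36498414, -0.33791702],
       [ 0.34742612, -0.17082298],
       [-0.05175013,  0.28554108]]))
[array([0.54255166, 0.05640423, 0.006     ]), array([0.4170947 , 0.05697955, 0.006     ]), array([0.54261618, 0.26673675, 0.006     ]), array([0.4191245 , 0.26807473, 0.006     ])]
(np.float64(-0.005677778482066421), array([0.48038366, 0.16854871]), array([[-0.19508373,  0.21140809],
       [ 0.34592516,  0.07133892],
       [-1.32856945, -0.45266817],
       [ 1.17772802,  0.16992117]]))
(np.float64(-0.006097143918862498), array([0.48144295, 0.16746228]), array([[-0.33092442, -0.78325408],
       [ 0.80889114,  1.28603856],
       [-0.80302786, -0.00133385],
       [ 0.32506114, -0.50145063]]))
[[-2.36121711e-04  3.67876685e-01 -9.29874556e-01]
 [ 1.14054135e-03 -9.29873878e-01 -3.67876706e-01]
 [-9.99999322e-01 -1.14742406e-03 -2.00015159e-04]]
```

```bash
cat >> h.py <<'E'
def go(x,y,z,yawdeg):
    s=robot.observe();R=Rn.from_euler('xyz',s['tool_rot']).as_matrix()
    d=R.T@(np.array([x,y,z])-s['tool_pos'])
    yaw=np.degrees(np.arctan2(R[1,1],R[0,1])); tw=-((yawdeg-yaw+180)%360-180)
    print('t',round(s['time'],2),'pos',s['tool_pos'].round(4),'yaw',yaw.round(2),'F',s['contact_force'].round(2),'open',round(s['opening'],4))
    print('tilt',R[:,0].round(4),'inc',(d/.4).round(4),'tw',round(tw/60,4))
E
python3 - <<'E'
from h import *
for n,u in dict(pink=(401,282),yel=(381,200),salt=(457,236)).items(): print(n,ray('top',u,.008))
go(.454,-.1135,.2,-121.8)
print(robot.observe()['qpos'])
E
```

```text
pink [ 0.31687057 -0.12491226  0.008     ]
yel [ 0.59680263 -0.05980693  0.008     ]
salt [ 0.47290773 -0.31877984  0.008     ]
t 0.15 pos [ 0.1931 -0.4879  0.2262] yaw -68.42 F [-0.56  0.07 -0.53] open 0.0924
tilt [-2.0e-04  1.1e-03 -1.0e+00] inc [ 0.0664 -0.6303 -0.9508] tw 0.8897
[-1.34002557e+00  3.42589919e-01  1.52478209e+00  3.24155959e-05
  1.27538496e+00 -1.45963385e-01]
```

>>> move_arm(increments=[[0.0664,-0.6303,-0.9508,0.8897],[0.0664,-0.6303,-0.9508,0.8897],[0.0664,-0.6303,-0.9508,0.8897],[0.0664,-0.6303,-0.9508,0.8897],[0.0664,-0.6303,-0.9508,0.8897]], gripper=0)

```text
time: 0.78
tool_pos: [0.3553, -0.2577, 0.2104]
tool_rot: [2.852, 1.571, -0.759]
contact_force: [0.8, -1.1, 0.1]
opening: 0.0919
```

```bash
python3 - <<'E'
from h import *
go(.454,-.1135,.17,-121.8)
E
```

```text
t 0.78 pos [ 0.3553 -0.2577  0.2104] yaw -116.88 F [ 0.76 -1.11  0.11] open 0.0919
tilt [ 1.e-04 -1.e-04 -1.e+00] inc [ 0.1009 -0.4331 -0.0572] tw 0.082
```

>>> move_arm(increments=[[0.1009,-0.4331,-0.0572,0.082],[0.1009,-0.4331,-0.0572,0.082],[0.1009,-0.4331,-0.0572,0.082],[0.1009,-0.4331,-0.0572,0.082],[0.1009,-0.4331,-0.0572,0.082]])

```text
time: 1.4
tool_pos: [0.4523, -0.1147, 0.17]
tool_rot: [1.065, 1.57, -2.626]
contact_force: [0.0, 0.6, 0.7]
opening: 0.0919
```

```bash
python3 - <<'E'
from h import *
import cv2
go(.454,-.1135,.15,-121.8)
s=robot.observe()
cv2.imwrite('pics/w1.png',robot.read_camera('wrist')[:,:,::-1])
np.save('w1.npy',np.r_[s['tool_pos'],s['tool_rot']])
E
```

```text
t 1.4 pos [ 0.4523 -0.1147  0.17  ] yaw -121.45 F [0.03 0.6  0.66] open 0.0919
tilt [-6.e-04 -3.e-04 -1.e+00] inc [ 0.05   -0.0048 -0.0021] tw 0.0059
```

View pics/w1.png

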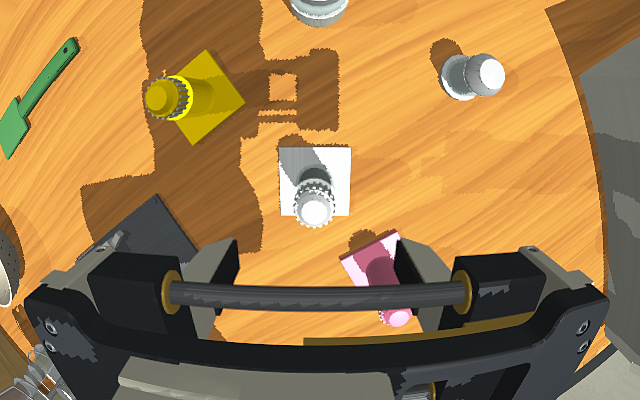

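The wrist view shows the target (white steel foot) with corners near (279,147), (351,147), (350,214), (280,216). It is square to the tool and centred between the fingers. I'll check its position with the wrist calibration.

```bash
python3 - <<'E'
from h import *
import cv2
a=cv2.imread('pics/w1.png');cv2.imwrite('pics/w1c.png',cv2.resize(a[135:240,265:365],None,fx=5.5,fy=5.5,interpolation=cv2.INTER_CUBIC))
w=np.load('w1.npy');h=.038
P=[wray(u,.008,w[:3],w[3:]) for u in[(279,147),(351,147)]];print(P, np.linalg.norm(P[0]-P[1]), np.degrees(np.arctan2(*(P[1]-P[0])[[1,0]])))
E
```

```text
[array([ 0.50570785, -0.10144321,  0.008     ]), array([ 0.46646468, -0.16551979,  0.008     ])] 0.0751387662935415 -121.48503878450478
```

View pics/w1c.png

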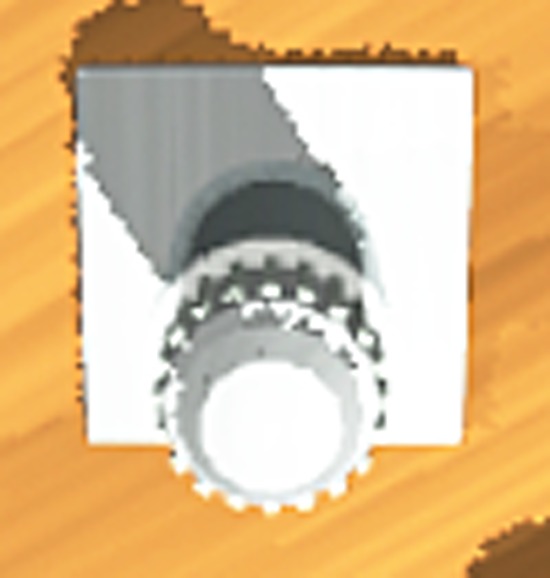

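```bash
python3 - <<'E'
from h import *
w=np.load('w1.npy');h=.038
P=[wray(u,.008,w[:3],w[3:]) for u in[(278.4,146.6),(350.6,146.6),(348.6,215.3),(280.6,215.3)]]
print(fit(P,[(h,h),(h,-h),(-h,-h),(-h,h)]), 'deg',np.degrees(fit(P,[(h,h),(h,-h),(-h,-h),(-h,h)])[0]))
go(.4537,-.1135,.08,-121.6);go(.4537,-.1135,.038,-121.6)
E
```

```text
(np.float64(-0.5491776936592969), array([ 0.45410538, -0.11330302]), array([[ 0.04844815, -0.41237486],
       [ 0.36376045,  0.1796408 ],
       [-0.0722976 ,  0.32853388],
       [-0.33991099, -0.09579981]])) deg -31.465564049406144
t 1.45 pos [ 0.4522 -0.1153  0.1702] yaw -121.53 F [-0.42 -0.52  0.7 ] open 0.0919
tilt [-1.e-04 -5.e-04 -1.e+00] inc [ 0.2256 -0.0059 -0.0008] tw 0.0012
t 1.45 pos [ 0.4522 -0.1153  0.1702] yaw -121.53 F [-0.42 -0.52  0.7 ] open 0.0919
tilt [-1.e-04 -5.e-04 -1.e+00] inc [ 0.3306 -0.0059 -0.0008] tw 0.0012
```

>>> move_arm(increments=[[0.08,-0.006,-0.002,0],[0.16,-0.006,-0.002,0],[0.24,-0.006,-0.002,0],[0.29,-0.006,-0.002,0],[0.328,-0.006,-0.002,0]])

```text
time: 2.08
tool_pos: [0.4538, -0.1145, 0.0384]
tool_rot: [1.143, 1.571, -2.551]
contact_force: [0.2, -0.3, -0.4]
opening: 0.0916
```

```bash
python3 - <<'E'
from h import *
go(.4541,-.1134,.0385,-121.6)
E
```

```text
t 2.08 pos [ 0.4538 -0.1145  0.0384] yaw -121.66 F [ 0.23 -0.34 -0.35] open 0.0916
tilt [-2.e-04 -2.e-04 -1.e+00] inc [-0.0003 -0.0028  0.0009] tw -0.001
```

>>> move_arm(increments=[[0,-0.003,0,0],[0,-0.003,0,0],[0,-0.003,0,0],[0,-0.003,0,0],[0,-0.003,0,0]], gripper=1, squeeze=25)

```text
time: 2.7
tool_pos: [0.4552, -0.1119, 0.0392]
tool_rot: [-3.133, 1.57, -0.541]
contact_force: [-0.0, 0.7, 0.5]
opening: 0.0467
```

>>> move_arm(increments=[[0,0,0,0],[0,0,0,0],[-0.01,0,0,0],[-0.03,0,0,0],[-0.05,0,0,0]])

```text
time: 3.32
tool_pos: [0.455, -0.1118, 0.0594]
tool_rot: [0.493, 1.571, 3.085]
contact_force: [-0.1, -0.1, -3.4]
opening: 0.0394
```

```bash
python3 - <<'E'
from h import *
go(.4541,-.1134,.0385,-121.6)
E
```

```text
t 3.33 pos [ 0.455  -0.1118  0.0594] yaw -121.49 F [-0.1  -0.14 -3.39] open 0.0394
tilt [-1.e-04  0.e+00 -1.e+00] inc [ 0.0522  0.0046 -0.    ] tw 0.0018
```

>>> move_arm(increments=[[-0.03,0,0,0],[-0.08,0,0,0],[-0.14,0,0,0],[-0.15,0,0,0],[-0.15,0,0,0]])

```text
time: 3.95
tool_pos: [0.4549, -0.1118, 0.1189]
tool_rot: [3.083, 1.57, -0.608]
contact_force: [-1.2, -0.2, -2.5]
opening: 0.0398
```

```bash
python3 - <<'E'
from h import *
go(.4806,.088,.1,-90.33)
E
```

```text
t 3.95 pos [ 0.4549 -0.1118  0.1189] yaw -121.49 F [-1.21 -0.21 -2.51] open 0.0398
tilt [ 3.e-04 -2.e-04 -1.e+00] inc [ 0.0472 -0.4595  0.2063] tw -0.5193
```

>>> move_arm(increments=[[0,-0.06,0.026,-0.07],[0.01,-0.17,0.076,-0.19],[0.02,-0.28,0.126,-0.31],[0.03,-0.38,0.171,-0.43],[0.04,-0.43,0.193,-0.4965]])

```text
time: 4.58
tool_pos: [0.4783, 0.0772, 0.1016]
tool_rot: [-0.056, 1.569, 3.061]
contact_force: [0.6, -1.6, -2.5]
opening: 0.0394
```

>>> move_arm(increments=[[0,0,0,0],[0,0,0,0]])

```text
time: 4.82
tool_pos: [0.4786, 0.0745, 0.1023]
tool_rot: [0.312, 1.569, -2.86]
contact_force: [-0.9, 0.6, -3.1]
opening: 0.0394
```

```bash
python3 - <<'E'
from h import *
import cv2
go(.4806,.088,.1,-90.33)
s=robot.observe()
cv2.imwrite('pics/w2.png',robot.read_camera('wrist')[:,:,::-1])
np.save('w2.npy',np.r_[s['tool_pos'],s['tool_rot']])
E
```

```text
t 4.83 pos [0.4786 0.0745 0.1023] yaw -91.77 F [-0.88  0.57 -3.05] open 0.0394
tilt [-1.4e-03 -4.0e-04 -1.0e+00] inc [ 0.0057 -0.0338 -0.0038] tw -0.0239
```

View pics/w2.png

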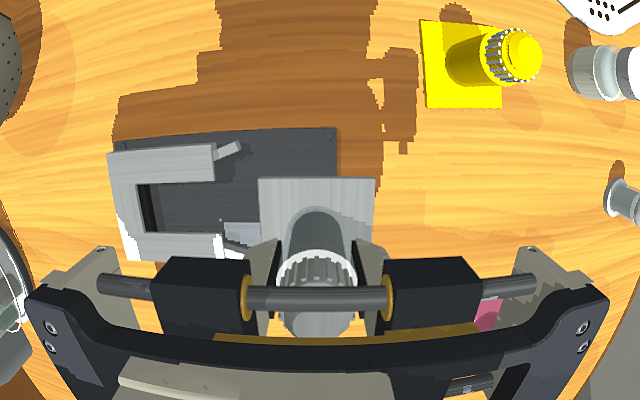

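```bash
python3 - <<'E'
import cv2
a=cv2.imread('pics/w2.png')
cv2.imwrite('pics/w2a.png',cv2.resize(a[165:265,240:390],None,fx=5,fy=5,interpolation=cv2.INTER_CUBIC))
cv2.imwrite('pics/w2b.png',cv2.resize(a[115:265,95:255],None,fx=5,fy=4,interpolation=cv2.INTER_CUBIC))
E
```

```text
(no output)
```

View pics/w2a.png

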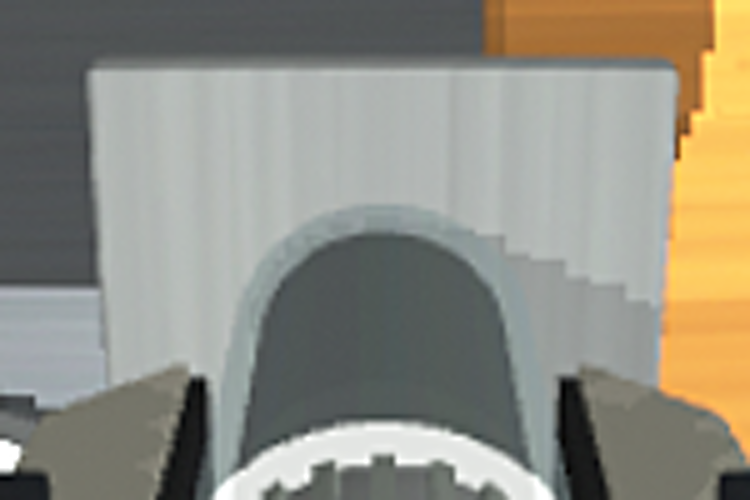

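View pics/w2b.png

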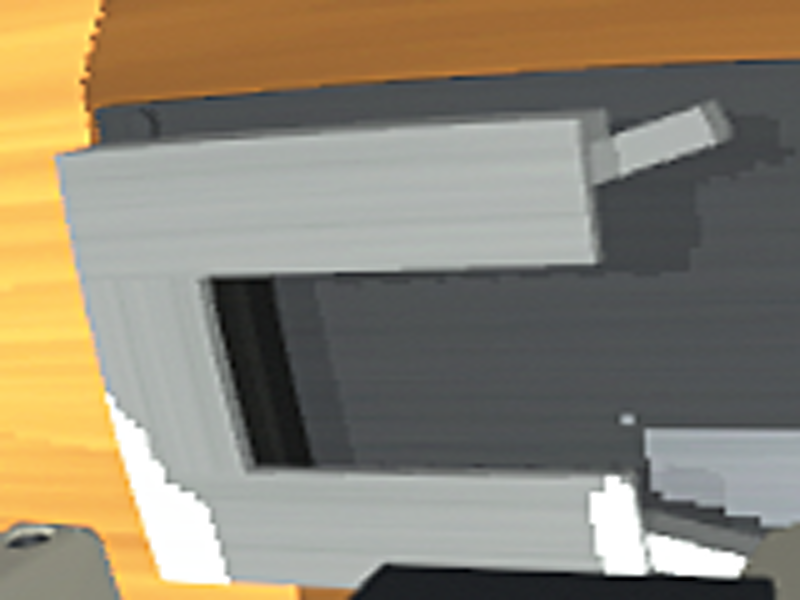

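```bash
python3 - <<'E'
from h import *
w=np.load('w2.npy');h=.038
zt=w[2]-.0392+.008
A=[wray(u,zt,w[:3],w[3:]) for u in[(258,179),(375,178.5),(371.5,242),(261.5,241)]]
for p in A: print(p)
print('w',np.linalg.norm(A[0]-A[1]))
# corners 0: dock(+x,+y) , 1:(+x,-y)
print(fit(A[:2],[(h,h),(h,-h)]))
L=[wray(u,.021,w[:3],w[3:]) for u in[(135.9,184.4),(144.3,231.6),(214.5,180.6)]]
print(L,fit(L,[(.024,.07),(-.024,.07),(.024,-.01)]))
E
```

```text
[0.51720013 0.11084228 0.07110585]
[0.51521955 0.03635048 0.07110585]
[0.47056802 0.03732183 0.07110585]
[0.4736791  0.11249955 0.07110585]
w 0.07451812825700344
(np.float64(-0.026581631022226573), array([0.47822326, 0.07460636]), array([[-0.01969296, -0.74067412],
       [ 0.01969296,  0.74067412]]))
[array([0.50550444, 0.2369592 , 0.021     ]), array([0.45921939, 0.23839055, 0.021     ]), array([0.50508302, 0.15823382, 0.021     ])] (np.float64(-0.016390239085732543), array([0.48122648, 0.16799812]), array([[-0.8660779 , -0.63617562],
       [ 0.84241656,  0.00847855],
       [ 0.02366134,  0.62769708]]))
```

```bash
python3 - <<'E'
from h import *
go(.4810,.096,.07,-90.4)
E
```

```text
t 4.88 pos [0.4788 0.0743 0.1025] yaw -91.79 F [ 0.19 -0.59 -2.92] open 0.0395
tilt [-8.e-04 -3.e-04 -1.e+00] inc [ 0.0813 -0.0544 -0.0038] tw -0.0232
```

>>> move_arm(increments=[[0.01,-0.02,-0.001,-0.01],[0.03,-0.04,-0.003,-0.02],[0.06,-0.0542,-0.0038,-0.0232],[0.08,-0.0542,-0.0038,-0.0232],[0.08,-0.0542,-0.0038,-0.0232]])

```text
time: 5.5
tool_pos: [0.4806, 0.0967, 0.0699]
tool_rot: [0.122, 1.569, -3.025]
contact_force: [0.1, 0.3, -3.2]
opening: 0.0393
```

>>> move_arm(increments=[[0,0,0,0],[0,0,0,0]])

```text
time: 5.75
tool_pos: [0.4816, 0.0966, 0.0712]
tool_rot: [3.048, 1.57, -0.099]
contact_force: [0.6, -0.8, -2.7]
opening: 0.0393
```

```bash
python3 - <<'E'
from h import *
import cv2
go(.4810,.096,.047,-90.4)
cv2.imwrite('pics/w3.png',robot.read_camera('wrist')[:,:,::-1])
go(.4810,.096,.047,-90.4)
a=cv2.imread('pics/w3.png')
cv2.imwrite('pics/w3a.png',cv2.resize(a[100:270,140:410],None,fx=2.9,fy=3.4,interpolation=cv2.INTER_CUBIC))
E
```

```text
t 5.75 pos [0.4816 0.0966 0.0712] yaw -90.32 F [ 0.63 -0.79 -2.68] open 0.0393
tilt [ 8.e-04 -1.e-04 -1.e+00] inc [0.0606 0.0015 0.0014] tw 0.0013
t 5.8 pos [0.4815 0.0966 0.0712] yaw -90.32 F [-0.41  0.04 -2.95] open 0.0399
tilt [ 8.e-04 -1.e-04 -1.e+00] inc [0.0605 0.0016 0.0013] tw 0.0013
```

View pics/w3a.png

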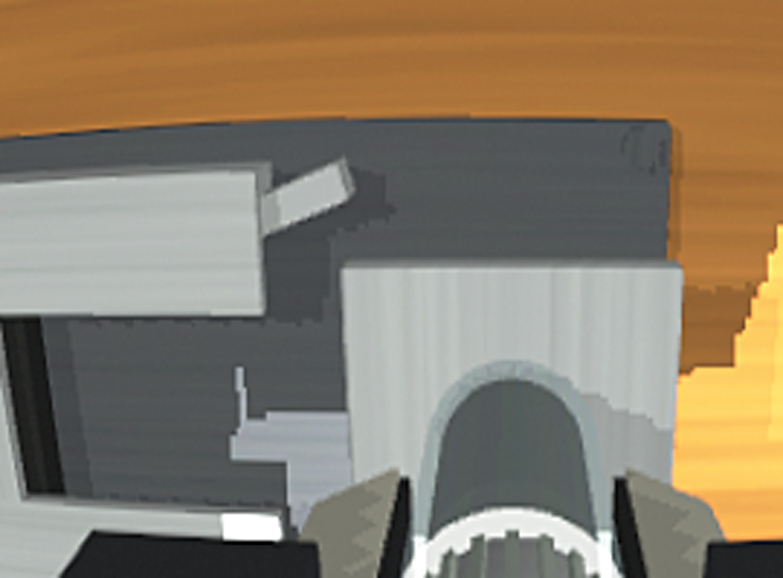

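>>> move_arm(increments=[[0.015,0.0015,0.0014,0.001],[0.03,0.0015,0.0014,0.001],[0.045,0.0015,0.0014,0.001],[0.054,0.0015,0.0014,0.001],[0.057,0.0015,0.0014,0.001]])

```text
time: 6.42
tool_pos: [0.4805, 0.0961, 0.0477]
tool_rot: [0.2, 1.57, -2.948]
contact_force: [0.9, -0.6, -2.0]
opening: 0.0392
```

>>> move_arm(increments=[[0.001,0,0,0],[0.002,0,0,0],[0.003,0,0,0],[0.004,0,0,0]])

```text
time: 6.92
tool_pos: [0.4807, 0.0961, 0.0466]
tool_rot: [2.798, 1.571, -0.35]
contact_force: [-0.2, 0.1, -2.2]
opening: 0.0395
```

>>> move_arm(increments=[[0.001,0,0,0],[0.002,0,0,0],[0.003,0,0,0]])

```text
time: 7.3
tool_pos: [0.4807, 0.0961, 0.0452]
tool_rot: [1.671, 1.571, -1.477]
contact_force: [0.7, 0.3, -2.2]
opening: 0.0395
```

```bash
python3 - <<'E'
from h import *
go(.4807,.096,.045,-90.4)
E
```

```text
t 7.3 pos [0.4807 0.0961 0.0452] yaw -90.37 F [ 0.65  0.3  -2.2 ] open 0.0395
tilt [ 0.e+00 -1.e-04 -1.e+00] inc [0.0006 0.0003 0.    ] tw 0.0004
```

>>> move_arm(increments=[[0.0008,0,0,0],[0.0015,0,0,0]])

```text
time: 7.55
tool_pos: [0.4807, 0.0962, 0.0451]
tool_rot: [2.835, 1.571, -0.313]
contact_force: [-1.9, -0.7, 5.6]
opening: 0.0395
```

>>> move_arm(increments=[[0.0008,0,0,0],[0.0015,0,0,0]])

```text
time: 7.8
tool_pos: [0.4807, 0.0961, 0.045]
tool_rot: [2.92, 1.57, -0.228]
contact_force: [-4.8, 0.1, 11.9]
opening: 0.0399
```

>>> move_arm(increments=[[-0.001,0,0,0],[-0.0025,0,0,0]])

```text
time: 8.05
tool_pos: [0.4807, 0.0962, 0.0451]
tool_rot: [2.959, 1.57, -0.189]
contact_force: [-0.3, 0.3, -2.9]
opening: 0.0393
```

>>> move_arm(increments=[[0,0,0,0],[0,0,0,0],[0,0,0,0]], gripper=0.4)

```text
time: 8.43
tool_pos: [0.4808, 0.0961, 0.045]
tool_rot: [2.558, 1.571, -0.59]
contact_force: [-0.2, -0.3, 1.1]
opening: 0.0547
```

```bash
python3 - <<'E'
from h import *
import cv2
go(.4807,.096,.045,-90.4)
s=robot.observe();np.save('w4.npy',np.r_[s['tool_pos'],s['tool_rot']])
a=robot.read_camera('wrist')[:,:,::-1]
cv2.imwrite('pics/w4.png',a)
cv2.imwrite('pics/w4a.png',cv2.resize(a[100:270,140:410],None,fx=2.9,fy=3.4,interpolation=cv2.INTER_CUBIC))
t=robot.read_camera('top')[:,:,::-1]
cv2.imwrite('pics/t4.png',cv2.resize(t[200:270,270:370],None,fx=8,fy=8,interpolation=cv2.INTER_CUBIC))
E
```

```text
t 8.43 pos [0.4808 0.0961 0.045 ] yaw -90.37 F [-0.22 -0.33  1.09] open 0.0547
tilt [ 1.e-04 -1.e-04 -1.e+00] inc [0.0001 0.0003 0.0002] tw 0.0005
```

View pics/w4a.png

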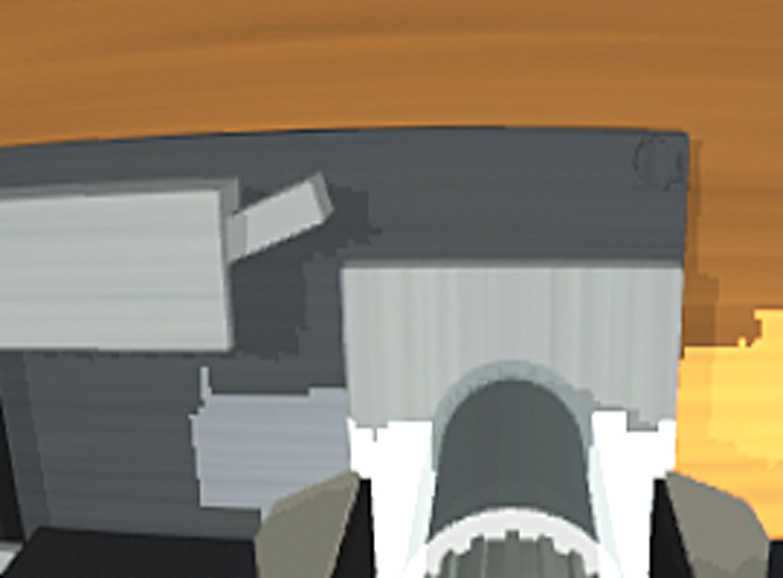

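View pics/t4.png

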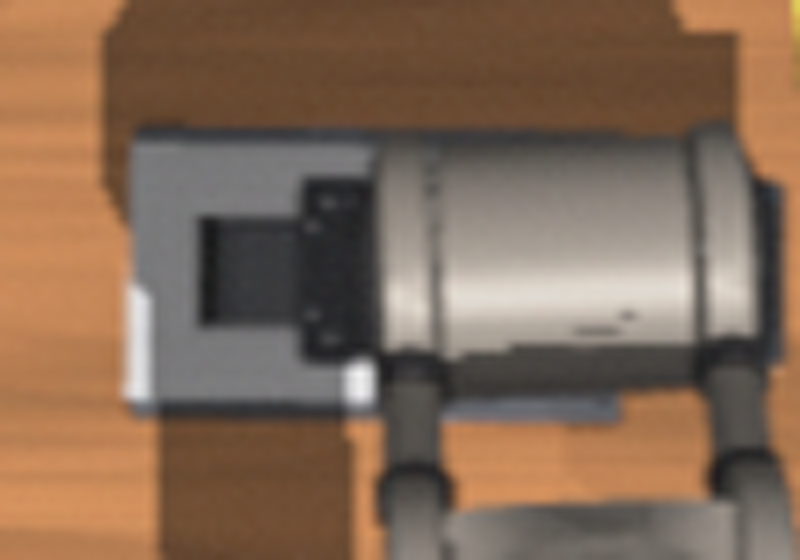

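```bash
python3 - <<'E'
from h import *
w=np.load('w4.npy')
f=lambda u:((u[0]+.5)/2.9-.5+140,(u[1]+.5)/3.4-.5+100)
a=[wray(f(u),.014,w[:3],w[3:]) for u in[(343,266),(682,266)]];print('foot +x edge',a)
b=wray(f((688,131)),.006,w[:3],w[3:]);print('base corner (63,-112)',b)
c=wray(f((232,348)),.021,w[:3],w[3:]);print('lip corner (24,-10)',c)
d=wray(f((329,180)),.021,w[:3],w[3:]);print('cheek tip y-32',d)
E
```

```text
foot +x edge [array([0.51926465, 0.13333165, 0.014     ]), array([0.51877968, 0.0589813 , 0.014     ])]
base corner (63,-112) [0.54326338 0.0570046  0.006     ]
lip corner (24,-10) [0.50557098 0.15821522 0.021     ]
cheek tip y-32 [0.53674832 0.13411074 0.021     ]
```

>>> move_arm(increments=[[0,0,0,0],[0,0,0,0],[0,0,0,0],[0,0,0,0]], gripper=1, squeeze=40)

```text
time: 9.02
tool_pos: [0.4807, 0.0961, 0.0451]
tool_rot: [2.253, 1.571, -0.895]
contact_force: [0.7, 0.5, -0.5]
opening: 0.0394
```

```bash
python3 - <<'E'
from h import *
go(.4808,.106,.045,-90.37);print(robot.observe()['torque'])
E
```

```text
t 9.03 pos [0.4807 0.0961 0.0451] yaw -90.37 F [ 0.67  0.5  -0.47] open 0.0394
tilt [ 1.e-04 -1.e-04 -1.e+00] inc [ 0.0002 -0.0247 -0.0001] tw -0.0
[0.05935607 0.02916446 0.09784035]
```

>>> move_arm(increments=[[0,-0.01,0,0],[0,-0.02,0,0],[0,-0.03,0,0],[0,-0.04,0,0],[0,-0.05,0,0]])

```text
time: 9.65
tool_pos: [0.4808, 0.1164, 0.0451]
tool_rot: [1.396, 1.571, -1.752]
contact_force: [0.9, -0.6, -0.5]
opening: 0.0392
```

>>> move_arm(increments=[[0,-0.01,0,0],[0,-0.02,0,0],[0,-0.03,0,0]])

```text
time: 10.02
tool_pos: [0.4809, 0.1284, 0.0451]
tool_rot: [1.773, 1.571, -1.375]
contact_force: [-0.5, -1.7, 0.3]
opening: 0.0394
```

>>> move_arm(increments=[[0,-0.01,0,0],[0,-0.02,0,0],[0,-0.03,0,0],[0,-0.04,0,0],[0,-0.05,0,0]])

```text
time: 10.65
tool_pos: [0.481, 0.1484, 0.0451]
tool_rot: [1.452, 1.571, -1.696]
contact_force: [-0.5, -1.4, 0.2]
opening: 0.0396
```

```bash
python3 - <<'E'
from h import *
go(.4808,.182,.045,-90.37);print(robot.observe()['torque'])
E
```

```text
t 10.65 pos [0.481  0.1484 0.0451] yaw -90.37 F [-0.45 -1.42  0.18] open 0.0396
tilt [-0.e+00 -1.e-04 -1.e+00] inc [ 0.0002 -0.084   0.0011] tw 0.0
[-0.31544135 -0.00441068 -0.03824019]
```

>>> move_arm(increments=[[0,-0.01,0,0],[0,-0.02,0,0],[0,-0.03,0,0],[0,-0.04,0,0],[0,-0.05,0,0]])

```text
time: 11.28
tool_pos: [0.4812, 0.1684, 0.0451]
tool_rot: [2.438, 1.571, -0.71]
contact_force: [0.1, -1.6, 1.3]
opening: 0.0395
```

>>> move_arm(increments=[[0,-0.01,0,0],[0,-0.02,0,0],[0,-0.028,0,0]])

```text
time: 11.65
tool_pos: [0.4812, 0.1796, 0.0451]
tool_rot: [1.805, 1.571, -1.343]
contact_force: [0.7, -1.4, 1.5]
opening: 0.0393
```

```bash
python3 - <<'E'
from h import *
go(.4808,.184,.045,-90.37);print(robot.observe()['torque'])
E
```

```text
t 11.65 pos [0.4812 0.1796 0.0451] yaw -90.37 F [ 0.75 -1.35  1.48] open 0.0393
tilt [ 0.e+00 -1.e-04 -1.e+00] inc [ 0.0002 -0.0111  0.0012] tw -0.0
[-0.22686253  0.04592089  0.0199609 ]
```

```bash
python3 - <<'E'
from h import *
w=np.load('w2.npy')
f=lambda u:((u[0]+.5)/5-.5+95,(u[1]+.5)/4-.5+115)
for z in(.006,.014,.017):
  print(z,[(wray(f(u),z,w[:3],w[3:])[:2]-[.4811,.168]).round(4) for u in[(275,285),(310,460),(320,285),(350,460)]])
print(-robot.camera_params('top')['R'].T@robot.camera_params('top')['t'])
g=lambda u:((u[0]+.5)/10-.5+270,(u[1]+.5)/10-.5+215)
for z in(.006,.014,.017): print(z,ray('top',g((272,180)),z)[:2]-[.4811,.168])
E
```

```text
0.006 [array([0.0185, 0.0634]), array([-0.0262,  0.0652]), array([0.018 , 0.0533]), array([-0.0262,  0.0558])]
0.014 [array([0.0205, 0.0584]), array([-0.0228,  0.0601]), array([0.0201, 0.0486]), array([-0.0228,  0.051 ])]
0.017 [array([0.0213, 0.0565]), array([-0.0215,  0.0582]), array([0.0208, 0.0468]), array([-0.0215,  0.0492])]
[0.47122661 0.14023184 1.52390751]
0.006 [0.00369358 0.06262363]
0.014 [0.00362208 0.06214723]
0.017 [0.00359526 0.06196858]
```

The black strip in the slot fits a stop face at dock y≈63 mm, so home should be near world y≈0.193. I'll approach and then creep in by feel.

>>> move_arm(increments=[[0,-0.004,0,0],[0,-0.008,0,0],[0,-0.012,0,0],[0,-0.016,0,0]])

```text
time: 12.15
tool_pos: [0.4813, 0.1858, 0.0451]
tool_rot: [2.435, 1.571, -0.714]
contact_force: [0.5, -2.0, 1.5]
opening: 0.0395
```

>>> move_arm(increments=[[0,-0.0015,0,0],[0,-0.003,0,0]])

```text
time: 12.4
tool_pos: [0.4813, 0.1869, 0.0451]
tool_rot: [1.692, 1.571, -1.456]
contact_force: [0.5, -1.6, 1.4]
opening: 0.0399
```

>>> move_arm(increments=[[0,-0.0015,0,0],[0,-0.003,0,0]])

```text
time: 12.65
tool_pos: [0.4813, 0.1881, 0.0451]
tool_rot: [2.197, 1.571, -0.952]
contact_force: [0.1, -2.2, 0.6]
opening: 0.0393
```

>>> move_arm(increments=[[0,-0.0015,0,0],[0,-0.003,0,0]])

```text
time: 12.9
tool_pos: [0.4813, 0.1893, 0.0451]
tool_rot: [1.917, 1.571, -1.231]
contact_force: [-0.5, -1.8, 1.2]
opening: 0.0397
```

>>> move_arm(increments=[[0,-0.0015,0,0],[0,-0.003,0,0]])

```text
time: 13.15
tool_pos: [0.4813, 0.1905, 0.0451]
tool_rot: [1.985, 1.571, -1.163]
contact_force: [0.1, -2.3, 1.7]
opening: 0.0393
```

>>> move_arm(increments=[[0,-0.0012,0,0],[0,-0.0024,0,0]])

```text
time: 13.4
tool_pos: [0.4813, 0.1915, 0.0451]
tool_rot: [1.938, 1.571, -1.21]
contact_force: [-0.2, -1.6, 1.2]
opening: 0.0393
```

>>> move_arm(increments=[[0,-0.001,0,0],[0,-0.002,0,0]])

```text
time: 13.65
tool_pos: [0.4813, 0.1923, 0.0451]
tool_rot: [1.471, 1.571, -1.677]
contact_force: [-0.2, -1.8, 1.7]
opening: 0.0394
```

>>> move_arm(increments=[[0,-0.001,0,0],[0,-0.002,0,0]])

```text
time: 13.9
tool_pos: [0.4813, 0.1931, 0.0451]
tool_rot: [1.747, 1.571, -1.401]
contact_force: [0.0, -2.2, 1.9]
opening: 0.0396
```

>>> move_arm(increments=[[0,-0.001,0,0],[0,-0.002,0,0]])

```text
time: 14.15
tool_pos: [0.4813, 0.1933, 0.0451]
tool_rot: [1.358, 1.57, -1.79]
contact_force: [-0.4, -6.9, 4.5]
opening: 0.0393
```

>>> move_arm(increments=[[0,-0.0008,0,0],[0,-0.0014,0,0]])

```text
time: 14.4
tool_pos: [0.4813, 0.1934, 0.0452]
tool_rot: [1.354, 1.569, -1.794]
contact_force: [-0.5, -8.8, 4.1]
opening: 0.0391
```

>>> move_arm(increments=[[0,-0.001,0,0],[0,-0.0016,0,0]])

```text
time: 14.65
tool_pos: [0.4813, 0.1935, 0.0452]
tool_rot: [1.344, 1.568, -1.804]
contact_force: [-0.2, -11.0, 5.2]
opening: 0.0393
```

```bash
python3 - <<'E'
from h import *
go(.4808,.194,.045,-90.37);print(robot.observe()['torque'])
E
```

```text
t 14.65 pos [0.4813 0.1935 0.0452] yaw -90.36 F [ -0.24 -11.01   5.16] open 0.0393
tilt [-6.0e-04 -2.6e-03 -1.0e+00] inc [ 0.0006 -0.0012  0.0011] tw 0.0002
[-2.12668096  0.07939096 -0.16216702]
```

>>> move_arm(increments=[[0,-0.0016,0,0],[0,-0.0032,0,0],[0,-0.0032,0,0]])

```text
time: 15.02
tool_pos: [0.4812, 0.1937, 0.0453]
tool_rot: [1.358, 1.566, -1.79]
contact_force: [-0.1, -16.4, 7.1]
opening: 0.0392
```

Total is 16.4 N, about 12–14 N of it on the stop. I'll hold for 0.75 s or more.

>>> move_arm(increments=[[0,0,0,0],[0,0,0,0],[0,0,0,0],[0,0,0,0],[0,0,0,0]])

```text
time: 15.65
tool_pos: [0.4812, 0.1937, 0.0453]
tool_rot: [1.353, 1.566, -1.795]
contact_force: [0.8, -15.5, 8.1]
opening: 0.0394
```

>>> move_arm(increments=[[0,0,0,0],[0,0,0,0]])

```text
time: 15.9
tool_pos: [0.4812, 0.1937, 0.0453]
tool_rot: [1.348, 1.566, -1.8]
contact_force: [-0.3, -15.6, 6.6]
opening: 0.0394
```

>>> move_arm(increments=[[0,0.002,0,0],[0,0.004,0,0],[0,0.0055,0,0],[0,0.0055,0,0]])

```text
time: 16.4
tool_pos: [0.4812, 0.1934, 0.0451]
tool_rot: [1.207, 1.57, -1.942]
contact_force: [0.3, -5.8, 3.6]
opening: 0.0394
```

```bash
python3 - <<'E'
from h import *
go(.4808,.1933,.045,-90.37);print(robot.observe()['torque'])
E
```

```text
t 16.4 pos [0.4812 0.1934 0.0451] yaw -90.39 F [ 0.33 -5.83  3.56] open 0.0394
tilt [-4.0e-04 -1.1e-03 -1.0e+00] inc [0.0003 0.0002 0.0011] tw -0.0003
[-1.20154507  0.05214231 -0.21160717]
```

>>> move_arm(increments=[[0,0,0,0],[0,0,0,0],[0,0,0,0],[0,0,0,0]], gripper=0.3)

```text
time: 16.9
tool_pos: [0.4813, 0.1944, 0.045]
tool_rot: [-1.116, 1.571, 2.019]
contact_force: [-1.3, -0.3, -0.3]
opening: 0.0641
```

```bash
python3 - <<'E'
from h import *
import cv2
go(.4812,.1933,.16,-90.37);
s=robot.observe();np.save('w5.npy',np.r_[s['tool_pos'],s['tool_rot']])
a=robot.read_camera('wrist')[:,:,::-1]
cv2.imwrite('pics/w5.png',a)
E
```

```text
t 16.9 pos [0.4813 0.1944 0.045 ] yaw -90.36 F [-1.34 -0.26 -0.31] open 0.0641
tilt [-0.e+00  1.e-04 -1.e+00] inc [-2.874e-01  2.600e-03  2.000e-04] tw 0.0002
```

View pics/w5.png

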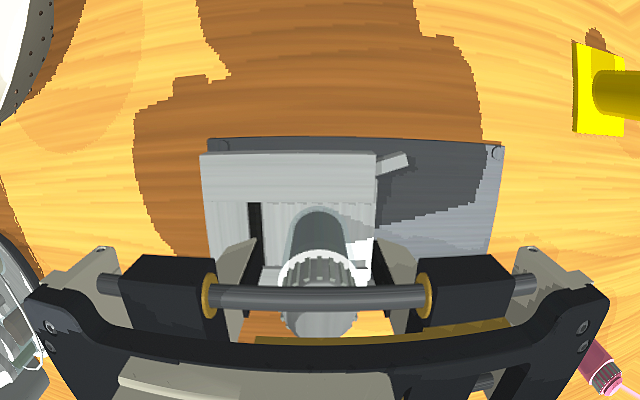

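The foot abuts the black stop and the shaker is standing free. Now I'll lift straight up.

>>> move_arm(increments=[[-0.02,0.002,0,0],[-0.07,0.002,0,0],[-0.14,0.002,0,0],[-0.24,0.002,0,0],[-0.34,0.002,0,0]], gripper=0.2)

```text
time: 17.58
tool_pos: [0.4812, 0.1933, 0.1828]
tool_rot: [-3.068, 1.571, 0.067]
contact_force: [1.0, 0.1, -0.6]
opening: 0.0733
```

>>> move_arm(increments=[[-0.1,0.06,0.06,0],[-0.1,0.2,0.15,0],[-0.1,0.35,0.2,0],[-0.1,0.45,0.2,0],[-0.1,0.45,0.2,0]])

```text
time: 18.2
tool_pos: [0.4, 0.0116, 0.2219]
tool_rot: [2.697, 1.569, -0.456]
contact_force: [-0.6, 0.4, 1.1]
opening: 0.0735
```

```bash
python3 - <<'E'
from h import *
import cv2
go(.48,.193,.2,-90.37)
s=robot.observe();np.save('w6.npy',np.r_[s['tool_pos'],s['tool_rot']])
for n in('wrist','top','scene'): cv2.imwrite(f'pics/{n}6.png',robot.read_camera(n)[:,:,::-1])
b=cv2.imread('pics/scene6.png');t=cv2.imread('pics/top6.png')
cv2.imwrite('pics/s6c.png',cv2.resize(b[170:260,220:370],None,fx=5,fy=5,interpolation=cv2.INTER_CUBIC))
E
```

```text
t 18.2 pos [0.4    0.0116 0.2219] yaw -90.64 F [-0.58  0.37  1.06] open 0.0735
tilt [ 1.5e-03 -7.0e-04 -1.0e+00] inc [ 0.0547 -0.4557 -0.1948] tw -0.0045
```

View pics/top6.png

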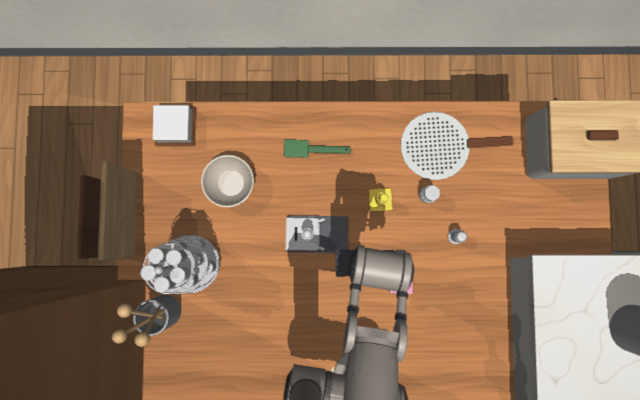

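View pics/s6c.png

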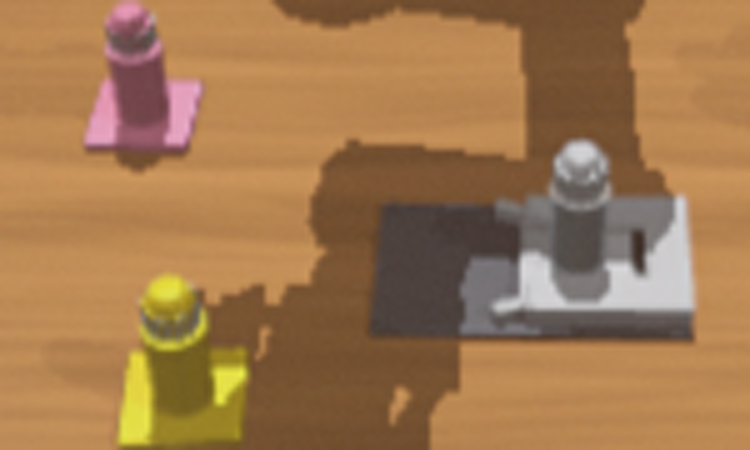

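View pics/wrist6.png

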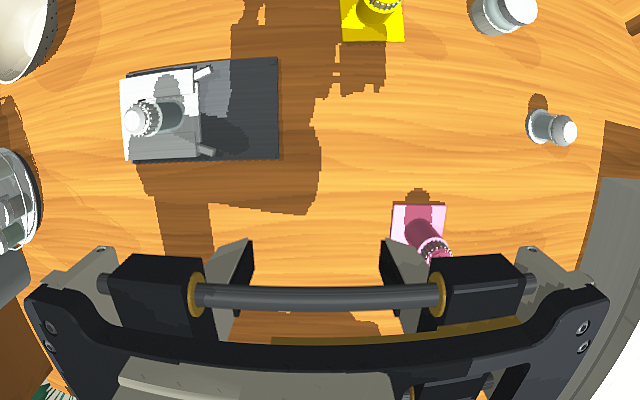

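The shaker stands upright under the lip with its foot at the black stop (top view (307,233)). The bystanders are at the same pixels as before: pink, yellow, salt, jar, bowl, scraper, peel and rack.

>>> move_arm(increments=[[0,0,0,0],[0,0,0,0]])

```text
time: 18.6
tool_pos: [0.4002, 0.0148, 0.221]
tool_rot: [-0.196, 1.571, 2.941]
contact_force: [0.3, -0.4, -0.2]
opening: 0.0735
```

```bash
python3 - <<'E'
from cell import robot
print(robot.hand_in())
E
```

```text
the job is handed in; nothing more can be done
None
```

The grey pepper shaker is docked: it stands upright under the lip with its foot against the rubber stop. I handed the job in at about 18.6 s; no verdict is reported.

- **Set-down:** I stood it on the landing. The measured upward force reached 12 N (about 15 N on the deck with the weight) for a moment. I backed off, let go, checked that it stood free and clear of the cheeks, and gripped it again.
- **Sliding in:** It went in with no noticeable sideways force, and I felt the stop with the TCP at world y ≈ 0.193, where the wrist picture had suggested.
- **Pressing:** I held 15.5–16.4 N at the wrist for about 0.9 s. After estimated deck friction that is roughly 11–14 N on the stop; I could not measure the stop force itself.
- **Release:** I eased off to about 6 N, opened the fingers and lifted straight up.
- **Last checks:** The closing pictures show the shaker upright with its foot at the stop. The other things on the counter looked unmoved, though I compared them only by eye. The robot touched nothing, with wrist force about 0 within noise. No check failed or disagreed.

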